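# Spread a snap ring over a grooved spindle and hold it there

## Robot

A 6-joint arm with a two-finger parallel gripper is mounted at the origin on the work surface; the furniture and walls round the work are solid. World frame = base frame: x ahead of the robot, y to its left, z up, the work surface at z = 0. Lengths are in m, angles in rad, forces in N, time in s.
With the tool pointing down it reaches from about 0.35 to 0.975 m from the base axis. Payload 4.9 kg.
Tool frame: the origin (TCP) lies at the very end of the fingers, on their centre line; the grasp point (between the pads) lies manip.grip_point_offset behind it (manip.grip_point_offset is the distance from the TCP to the grasp point, in m); z points along the fingers, y is the line along which they close (so a half turn about z gives the same grasp; the last joint's range is limited). The gripper opens to 85 mm and grips with 20 to 120 N. Pads are 22 mm wide; open, the fingers measure 114 mm over their backs; the gripper's body (76 mm by 85 mm) begins 54 mm behind the grasp point. The pads swing forward as they close: fully open they stand 13 mm farther back than shut.
Start: joints at [-0.119, 0.053, 1.613, -0, 1.476, -0.119], TCP at [0.625, 0, 0.231] pointing down, gripper open.
Joint ranges: [-3.01, 3.01], [-1.01, 2.22], [0.06, 2.58], [-1.02, 4.17], [0.09, 2.62], [-3.14, 3.14]. Speed limits (rad/s): [2.57, 2.57, 3.14, 3.14, 3.14, 3.14].

## Interface

Orientations are given as a unit quaternion [w, x, y, z].
In Python, from plant import manip gives the robot as it stands.
- The arm moves only by the shell command python3 -m crank 'ROWS' [OPENING]. ROWS is JSON, a list of rows, each an object of numbers: "x", "y", "z": the shift along the tool's x, y, z in cm; "turn": the turn about the tool's z in rad. In form: [{"x": .., "y": .., "z": .., "turn": ..}, ...]. A call has 1 to 5 rows; each row shifts and turns the commanded pose from where the row before left it, along the tool's axes as they then stand; what a row does not reach is not made up. A row lasts 1/10 s, in which the tool goes at most 50 mm and 8.59 degrees, less where a joint would pass 70% of its speed; a pose out of reach is approached as far as the arm can. A call with a gripper value outside its range is refused whole. OPENING is the opening in per cent of the stroke, from 0 (shut) to 100 (fully open), set as the call begins (- or left out, the last holds). The fingers move at their own pace and stop on an object; the grip force is fixed at half the most. Time passes only in rows, so rows that do not move let the fingers close. It gives the time, the measured TCP pose, the force, the opening and the grip force at its end, in the units of the state.
- manip.state(): the state, without advancing time (a new reading comes with each control period).
- manip.grab_frame(name): name is "scene" or "side" or "wrist"; returns (picture, depth): 420x560x3 uint8, red, green, blue; 420x560 float32, m along the optical axis (not along the pixel's ray), 0 where there is no reading.
- manip.camera_model(name): a dict with "mtx" (3x3 intrinsics, pixels), "world_to_cam" (4x4, takes a point from world to camera coordinates). Camera axes: x right, y down, z forward; pixel columns grow to the right and rows downward; lengths in m; the calibration is good to about 2 mm. A picture is of the moment at which its call begins: read the wrist's pose just before it. camera_model takes no time and is no camera call; for the wrist camera it gives the pose at the moment of the call.
- manip.job_done(): hands the job in; it is judged then, once.
The state is a dict: "time": time; "joint_pos": joint angles; "joint_vel": joint speeds; "joint_efforts": joint torques, N m; "tool_pos": TCP position; "tool_rot": TCP orientation; "contact_force": force on the tool from outside, world axes, zero at the start; "ft_torque": the same for the moment, N m; "gripper_width": opening from 0.0 (shut) to 1.0 (fully open); "grasp_force": force on a finger pad.
Only numpy, scipy, OpenCV 4.12 (cv2) and the standard library are available. Lean on these libraries where they do the work, as an engineer would, in place of code of your own. Each camera call takes 0.05 s, during which the arm holds its last target. There are 200 camera calls.

## Task

Pull the snug yellow cap straight up off the drive's spindle and stand it, open side down, on the table well clear of the drive. Then pick up the snap-ring pliers, squeeze the handles so that the ring is spread fully, bring it down over the top of the spindle until it is level with the groove, and finish there still holding it: ring level, centred, fully spread and clear of the spindle, ready for me to let it snap in. Leave the vial, the timer and the tip box alone.

Things in the scene. Friction and masses are not known exactly. Their poses are not given: they have to be found in the camera images.
- drive: fixed bench drive: square grey housing 110 x 110 mm, 45 mm high, a dark hub (48 mm diameter, to 55 mm height) and an upright steel spindle, 20 mm diameter, its top 140 mm above the table. Origin on the table under the spindle axis, z up. Two spring balls near the spindle's top stick out under 3 mm to its sides and give way
- groove (a point): centre of the spindle's groove, on the axis, 90 mm above the table: the groove is 14 mm high (83 to 97 mm above the table) and 16 mm in diameter
- spindle_top (a point): top end of the spindle, on its axis, 140 mm above the table
- cap: loose yellow cap, 36 mm diameter, 40 mm high, 0.04 kg, cavity 28 mm deep. Pushed over the spindle, held by the spring balls: pulling straight up takes about 8 to 14 N over the first 6 mm, then it is free; it must rise 28 mm to clear the spindle. Origin at the centre of its open underside (112 mm above the table at first), z up to its closed top
- tool_rest: fixed grey rest: foot 110 x 70 x 8 mm (to 70 mm behind the pivot), with a post 30 mm wide (x -22 to 16 mm) whose top is 40 mm above the table; the pliers lie level on the post, handles and ring overhanging. Origin on the table under the pliers' pivot, x nearly as the pliers' x at the start
- pliers: loose snap-ring pliers, 0.14 kg, lying level on the rest, a steel ring of two half rings on their jaws. Origin on the pivot axis at the underside (40 mm above the table at first), x from pivot to ring, z up. Two blue handles 8 mm wide, 16 mm high (z 0 to 16 mm), run back to x = -76 mm; sprung apart: 5 N on each starts to squeeze them, 12 N (at x = -40 mm) brings them to the stop
- ring_center (a point): middle of the snap ring, 42 mm ahead of the pivot, 8 mm above the pliers' underside; fixed in the pliers' frame. The ring is 6 mm high, 5 mm thick; its opening is 16 mm across at rest, 32 mm when fully spread, which leaves about 4 mm free all round the spindle. Which way the pliers point at the end does not matter
- handle_mid (a point): point midway between the two handles, 40 mm behind the pivot, 82 mm behind the ring's centre, 8 mm above the pliers' underside: squeeze here from above, fingers outside the handles. Over the outsides the handles are 50 mm wide here at rest (splayed 0.2 rad each, wider to the rear), 34 mm and parallel when fully squeezed
- spread (a joint): how far each jaw is spread, in rad: 0 at rest (ring closed), 0.20 at the stop (handles parallel, ring fully spread)
- red_vial: bystander: small vial with a red cap, 21 mm diameter, 50 mm high, origin at the underside's centre
- timer: bystander: white lab timer, 60 x 62 x 28 mm, origin at the underside's centre
- tip_box: bystander: pipette tip box with a green rack plate, 86 x 122 x 64 mm, origin at the underside's centre
Mind the look-alikes: they are no part of the job. What is meant by the cap is not brown, and is the larger of those in its own colour.

How it is judged:
On the way, in this order (a step that is already met when the one before it is completed fails the run):
1. the cap is pulled up clear off the spindle (z of cap in the frame of drive above 0.142 m and distance of pliers from where it was at the start of the episode below 0.03 m), for 0.1 s.
2. the cap stands on the table, clear of the drive, let go (height (world z) of cap below 0.006 m and angle between cap's own z axis and vertical below 0.15 rad and horizontal distance between cap and drive above 0.085 m and contact force between cap and the fingers below 0.1 N), for 0.2 s.
3. the spread ring is over the top of the spindle (horizontal distance between ring_center and spindle_top below 0.008 m and z of ring_center in the frame of spindle_top above 0.003 m and value of joint spread above 0.15 rad), for 0.1 s.
At the end, for the whole second after the job is handed in: held still in the gripper: ring spread over 0.17 rad, centre within 4 mm of the spindle axis and within 4 mm of the groove middle height, level within 0.18 rad, not touching the drive; bystanders in place; cap upright on the table, 85 mm or more from the spindle axis (horizontal distance between ring_center and groove below 0.004 m and z of ring_center in the frame of groove between -0.004 and 0.004 m and angle between pliers's own z axis and vertical below 0.12 rad and value of joint spread above 0.17 rad and contact force between pliers and the fingers above 5 N and contact force between pliers and drive below 0.5 N and linear speed of each of pliers, cap below 0.02 m/s and height (world z) of cap below 0.006 m and angle between cap's own z axis and vertical below 0.15 rad and horizontal distance between cap and drive above 0.085 m); the arm keeps its last pose, push and grip.
It fails at once if a bystander (vial, timer or tip box) is pushed away or knocked over (distance of any of red_vial, timer, tip_box from where it was at the start of the episode above 0.02 m).
It also fails if it takes over 53 s, if anything falls off the work surface, if the arm or the gripper's body presses on something with over 40 N, if the wrist force passes 120 N, or if a joint passes its speed limit or range.

## Working session

There is one attempt and no reset: what is moved stays moved. The work goes in short steps, Python scripts to look and compute and a shell command to move; the robot and the scene stay as the last step left them, time stands still between calls to the robot, and variables do not carry over. Pictures are saved under pics/ and viewed, at most 10 in all, crops included, and the job is handed in when it is done.

```bash
mkdir -p pics; ls
cat > h.py <<'E'
import numpy as np, cv2
from plant import manip
def grab(n,save=None):
    m=manip.camera_model(n); im,d=manip.grab_frame(n)
    if save: cv2.imwrite('pics/'+save,cv2.cvtColor(im,cv2.COLOR_RGB2BGR))
    K=np.array(m["mtx"]);T=np.linalg.inv(np.array(m["world_to_cam"]))
    v,u=np.mgrid[:420,:560]
    P=np.stack([(u-K[0,2])/K[0,0]*d,(v-K[1,2])/K[1,1]*d,d],-1)
    return im,d,P@T[:3,:3].T+T[:3,3]
E
python3 - <<'E'
from h import *
for n in("scene","side","wrist"):
    im,d,P=grab(n,n+'0.png'); np.savez('pics/'+n+'0.npz',im=im,d=d,P=P)
a=cv2.imread('pics/scene0.png');b=cv2.imread('pics/side0.png')
print(manip.state(),manip.grip_point_offset)
E
```

```text
pics
{'time': 0.15, 'joint_pos': array([-1.19010125e-01,  5.32301917e-02,  1.61399698e+00,  2.51456762e-05,
        1.47600331e+00, -1.19010457e-01]), 'joint_vel': array([-2.12174794e-04, -1.16197724e-03, -4.24628827e-03,  1.36530423e-04,
       -1.14537238e-03,  4.55380809e-05]), 'joint_efforts': array([ 5.10442842e-04, -3.94241810e+01, -3.70721948e+01, -1.15854355e-04,
        4.61802789e-03,  5.00508997e-05]), 'tool_pos': array([6.24505720e-01, 6.02379748e-05, 2.30318966e-01]), 'tool_rot': array([-6.51453891e-04,  7.07107275e-01,  7.07105813e-01, -4.96376149e-04]), 'contact_force': array([-0.09411635, -0.07961856,  0.56983884]), 'ft_torque': array([-0.00725144, -0.01093075, -0.01007498]), 'grasp_force': 0.0, 'gripper_width': 0.9952023056947812} 0.0187
```

View pics/scene0.png

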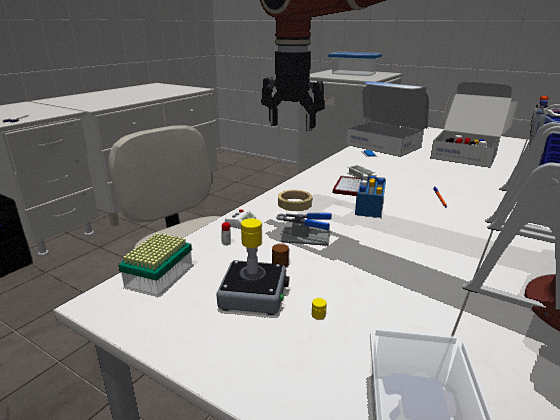

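View pics/side0.png

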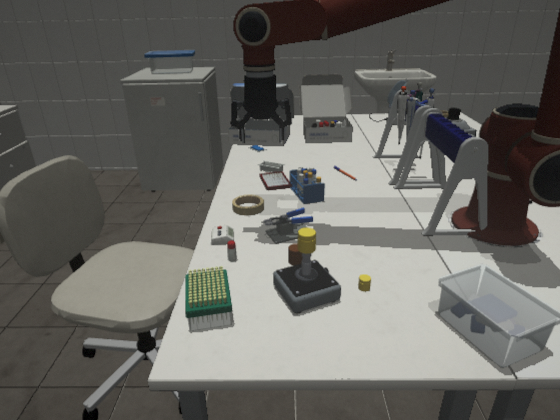

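The scene view shows the yellow cap on the drive's spindle at about (252,233), with a small yellow decoy at (319,309). The pliers are at about (305,222), the vial at (226,232), the timer at (240,216) and the tip box at (157,262). The side view agrees: cap (307,240), pliers (290,222).

Run:
```python
from h import *
for n,rois in (("scene",dict(cap=(240,215,265,250),blue=(300,205,335,235),decoy=(310,295,330,322),vial=(218,220,233,246),timer=(225,205,256,228),tip=(115,230,195,295),drive=(215,255,290,315),rest=(270,205,335,248),brown=(270,240,292,270))),
               ("side",dict(cap=(295,225,320,258),blue=(284,203,318,229),decoy=(355,270,375,295),vial=(224,236,240,262),timer=(208,222,236,246),tip=(182,262,235,325),drive=(270,258,345,310),rest=(258,205,318,245)))):
    z=np.load(f'pics/{n}0.npz');im=z['im'];P=z['P'];d=z['d']
    hsv=cv2.cvtColor(im,cv2.COLOR_RGB2HSV)
    H,S,V=[hsv[...,i].astype(int) for i in range(3)]
    yel=(abs(H-28)<8)&(S>150); blue=(abs(H-112)<15)&(S>120)
    for k,(a,b,c,e) in rois.items():
        m=np.zeros((420,560),bool);m[b:e,a:c]=1;m&=d>0
        if k in('cap','decoy'):m&=yel
        elif k=='blue':m&=blue
        else:m&=(P[...,2]>.012)
        p=P[m]
        print(n,k,len(p),'lo',p.min(0).round(3),'hi',p.max(0).round(3),'p2-98',np.percentile(p,2,0).round(3),np.percentile(p,98,0).round(3),'med',np.median(p,0).round(3))
        if k=='cap':
            t=p[p[:,2]>p[:,2].max()-.004];print('  top',len(t),t.mean(0),(t.min(0)+t.max(0))/2)
        if k=='rest':
            t=p[(p[:,2]>.045)&(p[:,2]<.065)];print('  pliers',len(t),t.min(0).round(3),t.max(0).round(3))
```

```text
scene cap 537 lo [0.507 0.073 0.021] hi [0.711 0.313 0.154] p2-98 [0.508 0.282 0.114] [0.539 0.311 0.153] med [0.519 0.305 0.14 ]
  top 163 [0.5244583  0.29595368 0.15226875] [0.52521031 0.29439033 0.15195557]
scene blue 294 lo [ 0.496 -0.007  0.01 ] hi [0.564 0.06  0.059] p2-98 [ 0.498 -0.003  0.042] [0.56  0.058 0.057] med [0.531 0.048 0.05 ]
scene decoy 261 lo [0.387 0.264 0.001] hi [0.411 0.289 0.031] p2-98 [0.388 0.267 0.002] [0.409 0.288 0.03 ] med [0.397 0.284 0.022]
scene vial 176 lo [0.684 0.089 0.012] hi [0.754 0.173 0.052] p2-98 [0.685 0.09  0.013] [0.749 0.173 0.051] med [0.691 0.166 0.032]
scene timer 452 lo [0.511 0.025 0.012] hi [0.761 0.311 0.154] p2-98 [0.515 0.032 0.013] [0.757 0.31  0.153] med [0.716 0.088 0.026]
scene tip 2790 lo [0.669 0.271 0.012] hi [0.767 0.407 0.066] p2-98 [0.673 0.282 0.014] [0.756 0.403 0.065] med [0.701 0.362 0.051]
scene drive 3208 lo [0.455 0.167 0.012] hi [0.594 0.365 0.093] p2-98 [0.459 0.185 0.014] [0.574 0.361 0.081] med [0.513 0.315 0.044]
scene rest 834 lo [ 0.494 -0.106  0.012] hi [0.687 0.18  0.059] p2-98 [ 0.499 -0.081  0.013] [
[... 719 characters left out ...]
lo [0.689 0.069 0.012] hi [0.727 0.173 0.054] p2-98 [0.69  0.079 0.012] [0.726 0.171 0.053] med [0.702 0.166 0.028]
side timer 378 lo [0.691 0.025 0.012] hi [0.765 0.168 0.054] p2-98 [0.693 0.032 0.014] [0.762 0.167 0.053] med [0.73  0.078 0.025]
side tip 2411 lo [0.673 0.271 0.012] hi [0.78  0.407 0.069] p2-98 [0.678 0.286 0.016] [0.768 0.403 0.067] med [0.721 0.373 0.053]
side drive 2463 lo [0.459 0.174 0.012] hi [0.597 0.363 0.096] p2-98 [0.466 0.233 0.015] [0.59  0.36  0.084] med [0.531 0.316 0.046]
side rest 921 lo [ 0.499 -0.113  0.012] hi [0.649 0.312 0.156] p2-98 [ 0.507 -0.086  0.013] [0.637 0.309 0.155] med [0.545 0.055 0.054]
  pliers 378 [ 0.499 -0.008  0.045] [0.627 0.075 0.061]
```

View pics/wrist0.png

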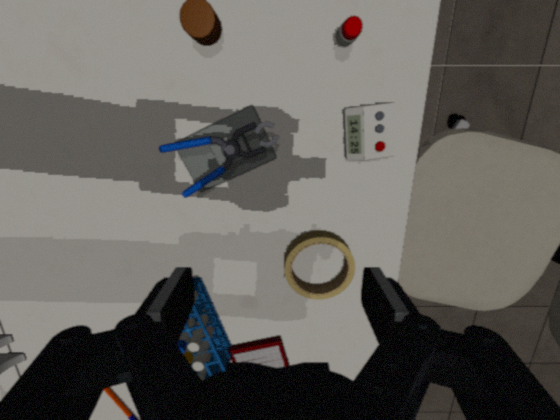

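The wrist view shows the pliers from above: handles towards (165,148) and (190,192), ring near (268,138). The vial is at (350,28), the timer at (370,130) and the brown decoy at (200,20).

```bash
python3 -m crank '[{"x":4,"y":-2,"z":-0.6},{"x":4,"y":-2,"z":-0.6},{"x":4,"y":-2,"z":-0.6},{"x":4,"y":-2,"z":-0.6},{"x":4,"y":-1.8,"z":-0.6}]' 100; python3 -m crank '[{"x":0},{"x":0}]'
python3 - <<'E'
from h import *
z=np.load('pics/wrist0.npz');im=z['im'];P=z['P'];d=z['d']
def ana(im,P,d,tag):
    hsv=cv2.cvtColor(im,cv2.COLOR_RGB2HSV);H,S,V=[hsv[...,i].astype(int) for i in range(3)]
    yel=(abs(H-28)<8)&(S>150)&(P[...,2]>.145)
    p=P[yel]; 
    if len(p)>30:
        (c,r)=cv2.minEnclosingCircle(p[:,:2].astype(np.float32)); print(tag,'cap',len(p),p.mean(0),c,r)
    pl=(P[...,2]>.045)&(P[...,2]<.065)&(P[...,0]>.48)&(P[...,0]<.64)&(P[...,1]>-.03)&(P[...,1]<.1)
    q=P[pl]
    if len(q)>50:
        bl=pl&(abs(H-112)<15)&(S>120); n,l,s,c=cv2.connectedComponentsWithStats(bl.astype(np.uint8))
        print(tag,'pliers',len(q),q.min(0),q.max(0),np.median(q[:,2]))
        for i in range(1,n):
            if s[i,4]>40:
                w=P[l==i];print('  handle',s[i,4],w.mean(0),cv2.fitLine(w[:,:2].astype(np.float32),2,0,.001,.001).ravel())
ana(im,P,d,'w0')
im,d,P=grab('wrist','wrist1.png'); np.savez('pics/wrist1.npz',im=im,d=d,P=P)
ana(im,P,d,'w1'); print(manip.state()['tool_pos'])
E
```

```text
w0 cap 838 [0.62407239 0.01019161 0.30491413] (0.6246053576469421, 0.012203464284539223) 0.07309239357709885
w0 pliers 1856 [ 0.49730524 -0.01077306  0.04512291] [0.62473    0.07094165 0.06025609] 0.0551214945564279
  handle 391 [0.52658098 0.04859802 0.05625449] [0.9849705  0.1727225  0.526581   0.04859802]
  handle 349 [0.54275265 0.00830954 0.05619871] [0.8397759  0.5429331  0.5427526  0.00830954]
w1 cap 821 [0.62218806 0.00986089 0.30542754] (0.624796986579895, 0.011722350493073463) 0.07320651412010193
w1 pliers 1857 [ 0.49750928 -0.01053005  0.04573031] [0.62485507 0.07091112 0.06022152] 0.055200393405706594
  handle 393 [0.52666767 0.04864148 0.05622819] [0.9842914  0.1765517  0.52666765 0.04864148]
  handle 349 [0.54268733 0.00821039 0.05628391] [0.8400897  0.54244757 0.54268736 0.00821039]
[6.24601010e-01 3.67463608e-05 2.30517322e-01]schema error: expected keys x, y, z, turn
schema error: expected keys x, y, z, turn
```

View pics/wrist1.png

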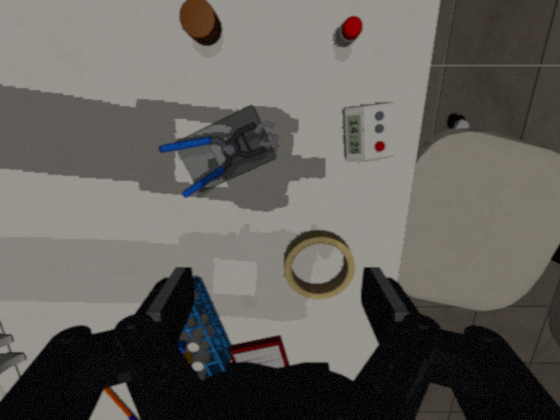

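The picture is unchanged because the move was refused: every row needs all four keys. The handle directions are 0.176 and 0.574 rad, so the pliers' yaw is 0.375 rad, and the ±0.2 splay matches the description.

```bash
python3 -m crank '[{"x":4,"y":-2,"z":-0.6,"turn":0},{"x":4,"y":-2,"z":-0.6,"turn":0},{"x":4,"y":-2,"z":-0.6,"turn":0},{"x":4,"y":-2,"z":-0.6,"turn":0},{"x":4,"y":-1.8,"z":-0.6,"turn":0}]' 100; python3 -m crank '[{"x":0,"y":0,"z":0,"turn":0},{"x":0,"y":0,"z":0,"turn":0}]'
cat >> h.py <<'E'
def cap_top(im,P,lo=.145,hi=.165):
    hsv=cv2.cvtColor(im,cv2.COLOR_RGB2HSV)
    m=(abs(hsv[...,0].astype(int)-28)<8)&(hsv[...,1]>130)&(P[...,2]>lo)&(P[...,2]<hi)
    p=P[m];c,r=cv2.minEnclosingCircle(p[:,:2].astype(np.float32));print('cap',len(p),p.mean(0).round(4),np.round(c,4),round(r,4))
E
python3 - <<'E'
from h import *
im,d,P=grab('wrist','wrist2.png'); np.savez('pics/wrist2.npz',im=im,d=d,P=P)
cap_top(im,P); s=manip.state();print(s['tool_pos'],s['time'])
for lo,hi in((.04,.05),(.05,.06)):
  m=(P[...,2]>lo)&(P[...,2]<hi)&(abs(P[...,0]-.527)<.09)&(abs(P[...,1]-.296)<.09);q=P[m];print(len(q),q.min(0),q.max(0),cv2.minAreaRect(q[:,:2].astype(np.float32)*1000))
E
```

```text
time: 0.7
tool_pos: [0.5258, 0.2013, 0.2614]
tool_rot: [-0.0, 0.707, 0.707, -0.0]
contact_force: [0.0, 0.2, 0.3]
gripper_width: 0.998
grasp_force: 0.0
time: 0.9
tool_pos: [0.5267, 0.2006, 0.2614]
tool_rot: [0.0, 0.706, 0.708, -0.0]
contact_force: [0.6, -0.0, -0.4]
gripper_width: 0.998
grasp_force: 0.0
cap 1605 [0.5269 0.2917 0.1529] [0.5269 0.2913] 0.0181
[0.52699208 0.19972039 0.26100281] 0.95
7025 [0.45878534 0.22446424 0.04000378] [0.59397507 0.35878311 0.04975427] ((526.8362426757812, 291.263916015625), (106.31754302978516, 106.19595336914062), 24.252012252807617)
68 [0.50452935 0.26783798 0.05133072] [0.54877913 0.28419141 0.0566192 ] ((526.4820556640625, 275.7731018066406), (15.880498886108398, 44.260162353515625), 88.75749206542969)
```

```bash
python3 -m crank '[{"x":2,"y":-2.8,"z":0,"turn":0},{"x":2,"y":-2.8,"z":0,"turn":0},{"x":2,"y":-2.8,"z":0,"turn":0},{"x":0,"y":0,"z":0,"turn":0.1495},{"x":0,"y":0,"z":0,"turn":0.1495}]' >/dev/null; python3 -m crank '[{"x":0,"y":0,"z":0,"turn":0.1495},{"x":0,"y":0,"z":0,"turn":0.1495},{"x":0,"y":0,"z":0,"turn":0.1495},{"x":0,"y":0,"z":0,"turn":0.1495},{"x":0,"y":0,"z":0,"turn":0.1495}]'; python3 -m crank '[{"x":0,"y":0,"z":0,"turn":0.1495},{"x":0,"y":0,"z":0,"turn":0},{"x":0,"y":0,"z":0,"turn":0}]'
cat >> h.py <<'E'
from scipy.spatial.transform import Rotation as Ro
def tool():
    s=manip.state();q=s['tool_rot'];R=Ro.from_quat([q[1],q[2],q[3],q[0]]).as_matrix();return np.array(s['tool_pos']),R,s
def go(tx,ty,tz,yaw=None):
    "remaining shift in tool axes, cm, and turn about tool z"
    p,R,s=tool();print('shift cm',(R.T@(np.array([tx,ty,tz])-p)*100).round(2),'xyaw',round(np.arctan2(R[1,0],R[0,0]),4),'tilt',R[:,2].round(4),'t',s['time'])
    if yaw is not None:print('turn',round(-(yaw-np.arctan2(R[1,0],R[0,0])),4))
E
python3 - <<'E'
from h import *
im,d,P=grab('wrist','wrist3.png'); cap_top(im,P)
p,R,s=tool();print(p,R.round(4),s['joint_pos'].round(3))
m=(P[...,2]>.04)&(P[...,2]<.05)&(abs(P[...,0]-.527)<.09)&(abs(P[...,1]-.296)<.09);q=P[m];print(cv2.minAreaRect(q[:,:2].astype(np.float32)*1000))
# scene cams vs gripper
for n in("scene","side"):
    im,d,P=grab(n,n+'3.png');cap_top(im,P);np.savez(f'pics/{n}3.npz',im=im,d=d,P=P)
E
```

```text
time: 1.95
tool_pos: [0.4438, 0.2585, 0.2607]
tool_rot: [0.0, 0.967, 0.255, -0.001]
contact_force: [-0.3, -0.3, 0.8]
gripper_width: 1.001
grasp_force: 0.0
time: 2.25
tool_pos: [0.4435, 0.259, 0.2609]
tool_rot: [0.0, 0.982, 0.187, -0.0]
contact_force: [0.1, -0.2, -0.9]
gripper_width: 1.0
grasp_force: 0.0
cap 1607 [0.527  0.2913 0.1529] [0.5267 0.2913] 0.018
[0.44340322 0.25924239 0.26098234] [[ 9.301e-01  3.672e-01 -5.000e-04]
 [ 3.672e-01 -9.301e-01 -3.000e-04]
 [-6.000e-04  1.000e-04 -1.000e+00]] [ 0.384 -0.233  1.832 -0.     1.544  1.579]
((526.4054565429688, 291.4835205078125), (106.1912841796875, 105.58787536621094), 24.48539924621582)
cap 221 [0.5229 0.2979 0.151 ] [0.5253 0.2931] 0.0188
cap 136 [0.5286 0.2967 0.1535] [0.528 0.295] 0.0171
```

Run:
```python
from h import *
go(.5268,.2913,.120)
```

```text
shift cm [ 8.94  0.11 14.11] xyaw 0.3756 tilt [-2.e-04 -2.e-04 -1.e+00] t 2.4
```

```bash
python3 -m crank '[{"x":3,"y":0.05,"z":0,"turn":0},{"x":3,"y":0.05,"z":0,"turn":0},{"x":2.95,"y":0,"z":0,"turn":0},{"x":0,"y":0,"z":3,"turn":0},{"x":0,"y":0,"z":3,"turn":0}]' >/dev/null; python3 -m crank '[{"x":0,"y":0,"z":3,"turn":0},{"x":0,"y":0,"z":2.5,"turn":0},{"x":0,"y":0,"z":1.5,"turn":0},{"x":0,"y":0,"z":1.1,"turn":0},{"x":0,"y":0,"z":0,"turn":0}]'; python3 -c "
from h import *
go(.5268,.2913,.120)"
```

```text
time: 3.4
tool_pos: [0.526, 0.2916, 0.119]
tool_rot: [0.0, 0.982, 0.186, -0.001]
contact_force: [-0.5, -0.3, -0.4]
gripper_width: 1.004
grasp_force: 0.0
shift cm [ 0.07  0.05 -0.1 ] xyaw 0.3751 tilt [-2.1e-03 -8.0e-04 -1.0e+00] t 3.4
```

```bash
python3 -m crank '[{"x":0,"y":0,"z":0,"turn":0},{"x":0,"y":0,"z":0,"turn":0},{"x":0,"y":0,"z":0,"turn":0},{"x":0,"y":0,"z":0,"turn":0},{"x":0,"y":0,"z":0,"turn":0}]' 20; python3 -m crank '[{"x":0,"y":0,"z":0,"turn":0},{"x":0,"y":0,"z":0,"turn":0},{"x":0,"y":0,"z":0,"turn":0},{"x":0,"y":0,"z":0,"turn":0},{"x":0,"y":0,"z":0,"turn":0}]'
```

```text
time: 3.9
tool_pos: [0.5276, 0.292, 0.1219]
tool_rot: [-0.0, 0.982, 0.186, 0.001]
contact_force: [0.2, -0.7, 4.9]
gripper_width: 0.405
grasp_force: 59.8
time: 4.4
tool_pos: [0.5276, 0.292, 0.1219]
tool_rot: [-0.0, 0.982, 0.186, 0.001]
contact_force: [-0.1, -1.2, 6.3]
gripper_width: 0.407
grasp_force: 59.9
```

```bash
python3 -m crank '[{"x":0,"y":0,"z":-0.6,"turn":0},{"x":0,"y":0,"z":-0.6,"turn":0},{"x":0,"y":0,"z":-0.8,"turn":0},{"x":0,"y":0,"z":-1,"turn":0},{"x":0,"y":0,"z":-1,"turn":0}]'; python3 -m crank '[{"x":0,"y":0,"z":-1,"turn":0},{"x":0,"y":0,"z":-1,"turn":0},{"x":0,"y":0,"z":0,"turn":0},{"x":0,"y":0,"z":0,"turn":0}]'
python3 - <<'E'
from h import *
go(.42,.14,.182)
im,d,P=grab('side','side4.png')
cv2.imwrite('pics/side4c.png',cv2.resize(cv2.imread('pics/side4.png')[150:330,200:400],None,fx=3,fy=3))
cap_top(im,P,.17,.23)
E
```

```text
time: 4.9
tool_pos: [0.526, 0.2919, 0.1608]
tool_rot: [-0.0, 0.982, 0.186, -0.001]
contact_force: [-0.2, 0.2, -0.4]
gripper_width: 0.405
grasp_force: 63.4
time: 5.3
tool_pos: [0.5266, 0.292, 0.1808]
tool_rot: [-0.0, 0.982, 0.186, 0.0]
contact_force: [0.6, 0.4, -0.2]
gripper_width: 0.404
grasp_force: 63.5
shift cm [-15.49  10.24  -0.13] xyaw 0.375 tilt [ 5.e-04  4.e-04 -1.e+00] t 5.3
cap 19 [0.5376 0.3029 0.2077] [0.5353 0.3003] 0.0103
```

View pics/side4c.png

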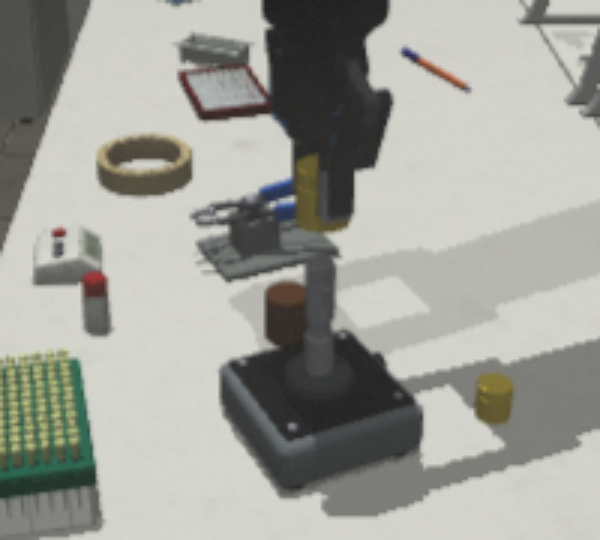

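The crop shows the cap in the fingers at (320,200), clear above the bare spindle top at (320,260). The pliers are undisturbed at (250,220).

```bash
python3 -m crank '[{"x":-3.9,"y":2.56,"z":0,"turn":0},{"x":-3.9,"y":2.56,"z":0,"turn":0},{"x":-3.9,"y":2.56,"z":0,"turn":0},{"x":-3.8,"y":2.56,"z":0,"turn":0},{"x":0,"y":0,"z":4,"turn":0}]' >/dev/null; python3 -m crank '[{"x":0,"y":0,"z":4,"turn":0},{"x":0,"y":0,"z":4,"turn":0},{"x":0,"y":0,"z":3,"turn":0},{"x":0,"y":0,"z":0,"turn":0}]'; python3 -m crank '[{"x":0,"y":0,"z":0.3,"turn":0},{"x":0,"y":0,"z":0.3,"turn":0},{"x":0,"y":0,"z":0,"turn":0},{"x":0,"y":0,"z":0,"turn":0}]'
```

```text
time: 6.25
tool_pos: [0.4149, 0.139, 0.0251]
tool_rot: [-0.0, 0.982, 0.186, -0.006]
contact_force: [-1.1, -0.3, -0.5]
gripper_width: 0.405
grasp_force: 63.5
time: 6.65
tool_pos: [0.421, 0.14, 0.0257]
tool_rot: [0.0, 0.982, 0.186, 0.001]
contact_force: [0.2, 0.0, -0.5]
gripper_width: 0.404
grasp_force: 63.5
```

```bash
python3 -m crank '[{"x":0,"y":0,"z":0.3,"turn":0},{"x":0,"y":0,"z":0.3,"turn":0},{"x":0,"y":0,"z":0.2,"turn":0},{"x":0,"y":0,"z":0,"turn":0},{"x":0,"y":0,"z":0,"turn":0}]';  python3 -m crank '[{"x":0,"y":0,"z":0.2,"turn":0},{"x":0,"y":0,"z":0,"turn":0},{"x":0,"y":0,"z":0,"turn":0}]'
```

```text
time: 7.15
tool_pos: [0.4197, 0.1398, 0.0161]
tool_rot: [-0.0, 0.982, 0.186, -0.0]
contact_force: [-0.4, 0.6, 0.2]
gripper_width: 0.405
grasp_force: 63.5
time: 7.45
tool_pos: [0.4198, 0.1398, 0.0142]
tool_rot: [-0.0, 0.982, 0.186, -0.0]
contact_force: [-0.0, 0.9, 0.3]
gripper_width: 0.407
grasp_force: 63.5
```

```bash
python3 -m crank '[{"x":0,"y":0,"z":0.15,"turn":0},{"x":0,"y":0,"z":0,"turn":0},{"x":0,"y":0,"z":0,"turn":0}]';  python3 -m crank '[{"x":0,"y":0,"z":0.15,"turn":0},{"x":0,"y":0,"z":0,"turn":0},{"x":0,"y":0,"z":0,"turn":0}]'
```

```text
time: 7.75
tool_pos: [0.4198, 0.1398, 0.0128]
tool_rot: [-0.0, 0.982, 0.186, -0.0]
contact_force: [-0.5, 0.1, -0.0]
gripper_width: 0.405
grasp_force: 63.5
time: 8.05
tool_pos: [0.4198, 0.1398, 0.0112]
tool_rot: [-0.0, 0.982, 0.186, -0.0]
contact_force: [0.6, 0.5, -0.4]
gripper_width: 0.408
grasp_force: 63.5
```

```bash
python3 -m crank '[{"x":0,"y":0,"z":0.1,"turn":0},{"x":0,"y":0,"z":0,"turn":0},{"x":0,"y":0,"z":0,"turn":0}]';  python3 -m crank '[{"x":0,"y":0,"z":0.1,"turn":0},{"x":0,"y":0,"z":0,"turn":0},{"x":0,"y":0,"z":0,"turn":0}]'
```

```text
time: 8.35
tool_pos: [0.4198, 0.1398, 0.0103]
tool_rot: [0.0, 0.982, 0.186, -0.0]
contact_force: [0.2, -0.7, -0.6]
gripper_width: 0.405
grasp_force: 63.5
time: 8.65
tool_pos: [0.42, 0.1399, 0.01]
tool_rot: [-0.0, 0.982, 0.186, -0.0]
contact_force: [-1.4, 0.5, 5.6]
gripper_width: 0.404
grasp_force: 64.0
```

Contact. I'll open the gripper, rise and check the cap.

```bash
python3 -m crank '[{"x":0,"y":0,"z":0,"turn":0},{"x":0,"y":0,"z":0,"turn":0},{"x":0,"y":0,"z":0,"turn":0},{"x":0,"y":0,"z":0,"turn":0},{"x":0,"y":0,"z":0,"turn":0}]' 100 >/dev/null;  python3 -m crank '[{"x":0,"y":0,"z":0,"turn":0},{"x":0,"y":0,"z":-2,"turn":0},{"x":0,"y":0,"z":-4,"turn":0},{"x":0,"y":0,"z":-5,"turn":0},{"x":0,"y":0,"z":-5,"turn":0}]'; python3 -m crank '[{"x":0,"y":0,"z":-4,"turn":0},{"x":0,"y":0,"z":0,"turn":0}]'
python3 - <<'E'
from h import *
for n in('scene','side'):
    im,d,P=grab(n,n+'5.png'); cap_top(im,P,.034,.05)
# pliers estimate from wrist0
c=np.array([(.5266,.0486),(.54272,.00825)]);u=np.array([[.9846,.1747],[.84,.5427]])
a=np.linalg.solve(np.column_stack([u[0],-u[1]]),c[1]-c[0]);X=c[0]+a[0]*u[0];print('axes meet',X)
yaw=.375;e=np.array([np.cos(yaw),np.sin(yaw)])
z=np.load('pics/wrist0.npz');P=z['P'];q=P[(P[...,2]>.047)&(P[...,2]<.065)&(P[...,0]>.48)&(P[...,0]<.64)&(P[...,1]>-.03)&(P[...,1]<.1)][:,:2]
s=(q-X)@e;t=(q-X)@np.array([-e[1],e[0]]);print('s',s.min(),s.max(),[(round(t[abs(s-k)<.003].min(),4),round(t[abs(s-k)<.003].max(),4)) for k in(-.06,-.04,-.02,0,.02,.03,.04)])
go(*X,.2,.375)
E
```

```text
time: 9.65
tool_pos: [0.4191, 0.1397, 0.1705]
tool_rot: [-0.0, 0.982, 0.186, -0.001]
contact_force: [1.9, -0.4, 0.2]
gripper_width: 1.0
grasp_force: 0.0
time: 9.85
tool_pos: [0.4236, 0.1404, 0.2171]
tool_rot: [0.0, 0.982, 0.186, 0.007]
contact_force: [0.6, 0.7, 0.5]
gripper_width: 0.999
grasp_force: 0.0
cap 160 [0.4163 0.1406 0.0396] [ 0.3875 -0.3933] 0.5556
cap 69 [0.422  0.1467 0.042 ] [0.4212 0.1452] 0.0164
axes meet [0.63492362 0.06782013]Traceback (most recent call last):
  File "<stdin>", line 9, in <module>
    return umr_minimum(a, axis, None, out, keepdims, initial, where)
ValueError: zero-size array to reduction operation minimum which has no identity
```

View pics/side5.png

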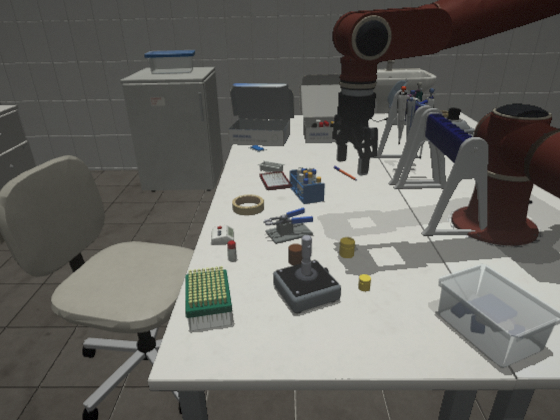

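The cap stands upright at pixel (347,247), about (0.42, 0.14), well clear of the drive. Next I'll take a wrist view of the pliers.

```bash
python3 -m crank '[{"x":0.4,"y":3.7,"z":0.5,"turn":0},{"x":0.4,"y":3.7,"z":0.5,"turn":0},{"x":0.4,"y":3.7,"z":0,"turn":0},{"x":0,"y":3.7,"z":0,"turn":0},{"x":0,"y":0,"z":0,"turn":0}]' >/dev/null; python3 -m crank '[{"x":0,"y":0,"z":0,"turn":0},{"x":0,"y":0,"z":0,"turn":0}]'
cat > pl.py <<'E'
from h import *
import sys
im,d,P=grab('wrist',sys.argv[1]+'.png');np.savez('pics/'+sys.argv[1]+'.npz',im=im,P=P,d=d)
hsv=cv2.cvtColor(im,cv2.COLOR_RGB2HSV);H,S=[hsv[...,i].astype(int) for i in range(2)]
pl=(P[...,2]>.047)&(P[...,2]<.065)&(P[...,0]>.48)&(P[...,0]<.64)&(P[...,1]>-.03)&(P[...,1]<.1)
bl=pl&(abs(H-112)<15)&(S>120)&(P[...,2]>.053);n,l,s,c=cv2.connectedComponentsWithStats(bl.astype(np.uint8))
L=[]
for i in range(1,n):
    if s[i,4]>100:
        r=cv2.minAreaRect(P[l==i][:,:2].astype(np.float32)*1000);b=cv2.boxPoints(r)
        f=cv2.fitLine(P[l==i][:,:2].astype(np.float32),2,0,.001,.001).ravel();L.append((np.array(r[0])/1000,f[:2]*np.sign(f[0])));print(s[i,4],r,f,P[l==i][:,2].mean())
yaw=np.mean([np.arctan2(f[1],f[0]) for _,f in L]);e=np.array([np.cos(yaw),np.sin(yaw)]);nn=np.array([-e[1],e[0]])
M=(L[0][0]+L[1][0])/2;q=P[pl][:,:2]
s=(q-M)@e;t=(q-M)@nn;print('yaw',yaw,'mid of handles',M,'s range',s.min(),s.max(),'half gap',abs((L[0][0]-L[1][0])@nn)/2)
for k in np.arange(-.03,.1,.01):
    w=t[abs(s-k)<.002]
    if len(w):print(round(k,3),w.min().round(4),w.max().round(4),end='; ')
E
python3 pl.py wrist6
```

```text
time: 10.65
tool_pos: [0.4842, 0.0072, 0.1978]
tool_rot: [-0.001, 0.982, 0.187, -0.001]
contact_force: [0.9, 0.8, -0.3]
gripper_width: 0.998
grasp_force: 0.0
464 ((525.0829467773438, 47.89958953857422), (56.62601852416992, 7.977328300476074), 10.666563987731934) [0.9842853  0.17658567 0.5264955  0.04794096] 0.056438376892107026
455 ((541.3651733398438, 7.180426597595215), (56.1137809753418, 7.421482086181641), 33.49932861328125) [0.83834267 0.5451436  0.54235035 0.00790831] 0.056499277644141116
yaw 0.37703848 mid of handles [0.53322406 0.02754001] s range -0.029037774988793046 0.0957161508101035 half gap 0.02192680684684956
-0.03 -0.0269 0.0295; -0.02 -0.0305 0.0302; -0.01 -0.0283 0.0279; 0.0 -0.026 0.0257; 0.01 -0.0238 0.0234; 0.02 -0.0217 0.0212; 0.03 -0.02 0.0185; 0.04 -0.0123 0.0118; 0.05 -0.0131 0.0125; 0.06 -0.0165 0.016; 0.07 -0.0173 0.0158; 0.08 -0.0126 0.0119; 0.09 -0.0125 0.0119;
```

View pics/wrist6.png

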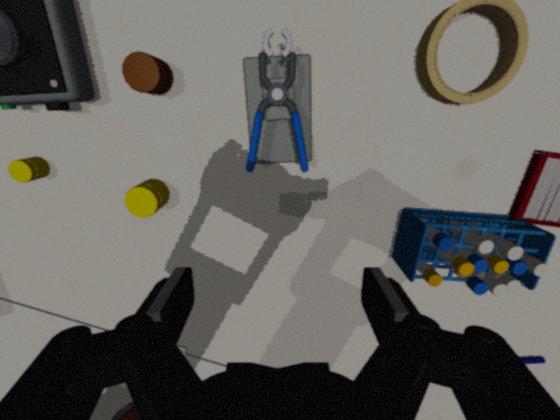

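The wrist view shows the pliers free: handles ending at (250,170) and (306,170), pivot disc at (277,94), ring at (277,42). Turned this way, the camera faces along the pliers.

Run:
```python
from h import *
z=np.load('pics/wrist6.npz');im=z['im'];P=z['P']
g=cv2.cvtColor(im,cv2.COLOR_RGB2GRAY)[80:110,260:296]
w=(g>110)&(P[80:110,260:296,2]>.05);v,u=np.nonzero(w);print(len(u),u.mean()+260,v.mean()+80,v.min()+80,v.max()+80)
X=np.median(P[80:110,260:296][w],0);M=np.array([.53322,.02754]);yaw=.375;e=np.array([np.cos(yaw),np.sin(yaw)])
pv=X[:2];print('pivot',X,'s',(pv-M)@e,'t',(pv-M)@[-e[1],e[0]])
h=M+e*((pv-M)@e-.040);print('handle_mid',h);go(*h,.0293,.377);print('s',(h-M)@e)
```

```text
104 276.9423076923077 93.64423076923077 88 99
pivot [0.57323572 0.04317951 0.05837911] s 0.042963257836598476 t -0.00010397176128403712
handle_mid [0.53597733 0.02862536]
shift cm [ 5.6  -0.06 16.88] xyaw 0.3759 tilt [-1.8e-03  5.0e-04 -1.0e+00] t 10.7
turn -0.0011
s 0.0029632578365985235
```

```bash
python3 -m crank '[{"x":2.8,"y":-0.06,"z":0,"turn":0},{"x":2.8,"y":0,"z":0,"turn":0},{"x":0,"y":0,"z":4,"turn":0},{"x":0,"y":0,"z":4,"turn":0},{"x":0,"y":0,"z":0,"turn":0}]' >/dev/null; python3 -m crank '[{"x":0,"y":0,"z":0,"turn":0},{"x":0,"y":0,"z":0,"turn":0}]';python3 -c "
from h import *
go(.536,.0286,.027,.377)"
```

```text
time: 11.4
tool_pos: [0.5385, 0.0278, 0.122]
tool_rot: [0.001, 0.982, 0.187, 0.002]
contact_force: [-0.6, -0.7, 0.4]
gripper_width: 1.004
grasp_force: 0.0
shift cm [-0.24 -0.18  9.5 ] xyaw 0.3755 tilt [ 4.e-03 -3.e-04 -1.e+00] t 11.4
turn -0.0015
```

```bash
python3 -m crank '[{"x":0,"y":0,"z":3,"turn":0},{"x":0,"y":0,"z":2,"turn":0},{"x":0,"y":0,"z":0,"turn":0},{"x":0,"y":0,"z":0,"turn":0},{"x":0,"y":0,"z":0,"turn":0}]';python3 -c "
from h import *
go(.536,.0286,.027,.377)"
```

```text
time: 11.9
tool_pos: [0.5389, 0.0274, 0.072]
tool_rot: [0.001, 0.982, 0.186, 0.002]
contact_force: [-0.6, -0.5, 0.3]
gripper_width: 1.0
grasp_force: 0.0
shift cm [-0.25 -0.23  4.5 ] xyaw 0.3748 tilt [ 4.4e-03 -4.0e-04 -1.0e+00] t 11.9
turn -0.0022
```

```bash
python3 -m crank '[{"x":-0.25,"y":-0.23,"z":0,"turn":0},{"x":0,"y":0,"z":1.5,"turn":0},{"x":0,"y":0,"z":1.5,"turn":0},{"x":0,"y":0,"z":1,"turn":0},{"x":0,"y":0,"z":0.5,"turn":0}]' >/dev/null; python3 -m crank '[{"x":0,"y":0,"z":0,"turn":0},{"x":0,"y":0,"z":0,"turn":0},{"x":0,"y":0,"z":0,"turn":0}]' 65;python3 -c "
from h import *
go(.536,.0286,.027,.377)"
```

```text
time: 12.7
tool_pos: [0.5343, 0.0287, 0.0248]
tool_rot: [0.0, 0.982, 0.186, 0.0]
contact_force: [-0.7, 0.4, 0.1]
gripper_width: 0.653
grasp_force: 3.4
shift cm [ 0.15  0.07 -0.22] xyaw 0.3749 tilt [ 6.e-04 -1.e-04 -1.e+00] t 12.7
turn -0.0021
```

```bash
python3 -m crank '[{"x":0.15,"y":0.07,"z":-0.2,"turn":0},{"x":0,"y":0,"z":0,"turn":0}]' >/dev/null; python3 -m crank '[{"x":0,"y":0,"z":0,"turn":0},{"x":0,"y":0,"z":0,"turn":0}]' 58;python3 -c "
from h import *
go(.536,.0286,.027,.377)"
```

```text
time: 13.1
tool_pos: [0.5358, 0.0286, 0.0265]
tool_rot: [0.0, 0.982, 0.186, 0.0]
contact_force: [0.3, 0.1, -0.1]
gripper_width: 0.579
grasp_force: 5.1
shift cm [ 0.02  0.   -0.05] xyaw 0.3747 tilt [ 6.e-04 -1.e-04 -1.e+00] t 13.1
turn -0.0023
```

Now I'll squeeze stepwise, raising slightly to follow the pad swing.

```bash
python3 -m crank '[{"x":0,"y":0,"z":-0.06,"turn":0},{"x":0,"y":0,"z":0,"turn":0}]' 53; python3 -m crank '[{"x":0,"y":0,"z":-0.06,"turn":0},{"x":0,"y":0,"z":0,"turn":0}]' 48; python3 -m crank '[{"x":0,"y":0,"z":-0.06,"turn":0},{"x":0,"y":0,"z":0,"turn":0}]' 43;  python3 -m crank '[{"x":0,"y":0,"z":-0.04,"turn":0},{"x":0,"y":0,"z":0,"turn":0},{"x":0,"y":0,"z":0,"turn":0},{"x":0,"y":0,"z":0,"turn":0},{"x":0,"y":0,"z":0,"turn":0}]' 10
python3 - <<'E'
from h import *
go(.536,.0286,.027,.377)
im,d,P=grab('wrist','w7.png');np.savez('pics/w7.npz',im=im,P=P,d=d);im,d,P=grab('side','s7.png')
a=cv2.imread('pics/w7.png')[90:390,150:450];b=cv2.imread('pics/s7.png')[170:270,240:340]
cv2.imwrite('pics/c7.png',np.hstack([cv2.resize(a,(400,400)),cv2.resize(b,(400,400))]))
E
```

```text
time: 13.3
tool_pos: [0.5356, 0.0286, 0.027]
tool_rot: [0.0, 0.982, 0.186, -0.0]
contact_force: [-0.6, -0.5, 1.5]
gripper_width: 0.53
grasp_force: 6.2
time: 13.5
tool_pos: [0.5356, 0.0287, 0.0276]
tool_rot: [-0.0, 0.982, 0.186, -0.0]
contact_force: [-0.4, 0.1, 0.5]
gripper_width: 0.48
grasp_force: 7.2
time: 13.7
tool_pos: [0.5356, 0.0287, 0.0281]
tool_rot: [-0.0, 0.982, 0.186, 0.0]
contact_force: [-1.0, 0.4, -0.7]
gripper_width: 0.431
grasp_force: 8.3
time: 14.2
tool_pos: [0.5358, 0.0286, 0.0287]
tool_rot: [0.0, 0.983, 0.186, 0.0]
contact_force: [-1.7, -0.5, 1.7]
gripper_width: 0.366
grasp_force: 59.8
shift cm [0.02 0.   0.17] xyaw 0.3747 tilt [ 5.e-04 -1.e-04 -1.e+00] t 14.2
turn -0.0023
```

View pics/c7.png

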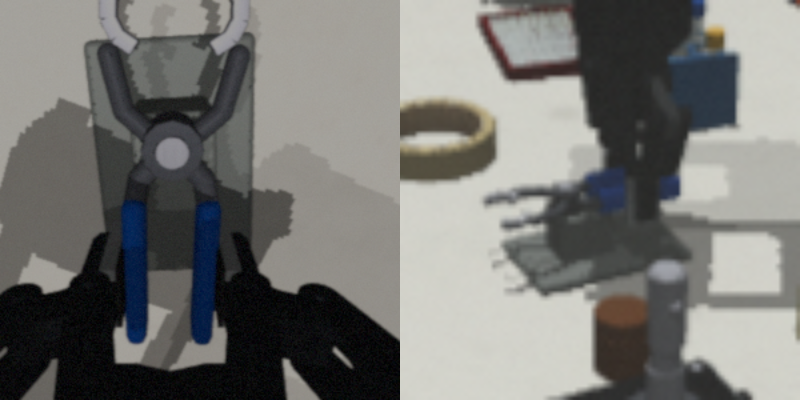

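The crop shows both blue handles parallel between the fingers, the ring open at the top, and the pliers level. Now lift.

```bash
python3 -m crank '[{"x":0,"y":0,"z":-0.5,"turn":0},{"x":0,"y":0,"z":-1.5,"turn":0},{"x":0,"y":0,"z":-2,"turn":0},{"x":0,"y":0,"z":-3,"turn":0},{"x":0,"y":0,"z":-3,"turn":0}]'; python3 -m crank '[{"x":0,"y":0,"z":-3,"turn":0},{"x":0,"y":0,"z":-2,"turn":0},{"x":0,"y":0,"z":-1,"turn":0},{"x":0,"y":0,"z":0,"turn":0},{"x":0,"y":0,"z":0,"turn":0}]'
python3 - <<'E'
from h import *
im,d,P=grab('wrist','w8.png');p,R,s=tool();np.savez('pics/w8.npz',im=im,P=P,d=d,p=p,R=R)
Q=(P-p)@R  # tool frame
m=(d>0)&(Q[...,2]<.03)&(Q[...,2]>-.06)&(Q[...,0]>.02)&(abs(Q[...,1])<.04)&(Q[...,0]<.12)
q=Q[m];print(len(q),q.min(0),q.max(0))
for k in np.arange(.025,.12,.005):
    w=q[abs(q[:,0]-k)<.0025]
    if len(w):print(round(k,3),len(w),'y',w[:,1].min().round(4),w[:,1].max().round(4),'z',np.percentile(w[:,2],[5,50,95]).round(4))
go(.4505,.2612,.179,.377)
E
```

```text
time: 14.8
tool_pos: [0.5351, 0.0288, 0.1298]
tool_rot: [-0.0, 0.982, 0.186, -0.0]
contact_force: [-0.5, 0.5, -0.8]
gripper_width: 0.363
grasp_force: 59.4
time: 15.3
tool_pos: [0.535, 0.0287, 0.1876]
tool_rot: [-0.0, 0.982, 0.186, -0.001]
contact_force: [-0.3, 0.1, -1.8]
gripper_width: 0.366
grasp_force: 59.5
7800 [ 0.02000173 -0.02210215 -0.03218712] [ 0.09741811  0.02413635 -0.01302137]
0.025 454 y -0.0163 0.0172 z [-0.0296 -0.0281 -0.023 ]
0.03 440 y -0.0159 0.0162 z [-0.0274 -0.0245 -0.0223]
0.035 417 y -0.0146 0.0156 z [-0.0257 -0.0243 -0.0222]
0.04 512 y -0.0128 0.0136 z [-0.0298 -0.0284 -0.0224]
0.045 514 y -0.0093 0.0102 z [-0.0309 -0.0295 -0.028 ]
0.05 688 y -0.0135 0.0147 z [-0.0307 -0.0288 -0.0229]
0.055 1014 y -0.018 0.0196 z [-0.0292 -0.0239 -0.018 ]
0.06 442 y -0.0191 0.0206 z [-0.0247 -0.0234 -0.0211]
0.065 425 y -0.0206 0.0222 z [-0.0247 -0.0235 -0.0213]
0.07 445 y -0.0214 0.0235 z [-0.0247 -0.0233 -0.0213]
0.075 550 y -0.0221 0.0241 z [-0.0244 -0.0231 -0.0211]
0.08 537 y -0.0211 0.0222 z [-0.0243 -0.0232 -0.0209]
0.085 407 y -0.0205 0.0229 z [-0.0242 -0.0232 -0.0207]
0.09 421 y -0.0205 0.0228 z [-0.0243 -0.0231 -0.0205]
0.095 337 y -0.0195 0.022 z [-0.0242 -0.023  -0.0209]
shift cm [  0.68 -24.71   0.81] xyaw 0.3748 tilt [-2.8e-03  3.0e-04 -1.0e+00] t 15.35
turn -0.0022
```

```bash
python3 -m crank '[{"x":0.2,"y":-3,"z":0,"turn":0},{"x":0.1,"y":-4,"z":0,"turn":0},{"x":0.1,"y":-4,"z":0,"turn":0},{"x":0.1,"y":-4,"z":0,"turn":0},{"x":0.1,"y":-4,"z":0,"turn":0}]' >/dev/null; python3 -m crank '[{"x":0.1,"y":-3,"z":0.5,"turn":0},{"x":0,"y":-2,"z":1,"turn":0},{"x":0,"y":-0.7,"z":1,"turn":0},{"x":0,"y":0,"z":0,"turn":0},{"x":0,"y":0,"z":0,"turn":0}]'
cat > ring.py <<'E'
from h import *
import sys
im,d,P=grab('wrist',sys.argv[1]+'.png');p,R,s=tool();np.savez('pics/'+sys.argv[1]+'.npz',im=im,P=P,d=d,p=p,R=R)
Q=(P-p)@R
m=(d>0)&(Q[...,2]<-.018)&(Q[...,2]>-.028)&(Q[...,0]>.057)&(abs(Q[...,1])<.035)&(Q[...,0]<.125)
m&=(im.min(-1)>95)
q=Q[m][:,:2];x0=np.array([.082,0])
from scipy.optimize import least_squares
a=np.arctan2(*(q-x0).T[::-1]);r=np.hypot(*(q-x0).T)
E=[]   # inner edge: smallest radius per angle bin
O=[]
for b in np.arange(-np.pi,np.pi,.12):
    k=(a>=b)&(a<b+.12)
    if k.sum()>4:E.append(q[k][np.argsort(r[k])[:2]].mean(0));O.append(q[k][np.argsort(-r[k])[:2]].mean(0))
for n,X in(('inner',E),('outer',O)):
    X=np.array(X);f=least_squares(lambda c:np.hypot(*(X-c[:2]).T)-c[2],[.082,0,.018],loss='soft_l1',f_scale=.0007);print(n,len(X),f.x.round(4),f.cost)
    w=p+R@np.array([*f.x[:2],-.0202]);print('  world ring',w.round(4))
t=(P[...,2]>.135)&(P[...,2]<.146)&(abs(P[...,0]-.527)<.02)&(abs(P[...,1]-.2915)<.02);w=P[t];print('spindle top',len(w),w.mean(0) if len(w) else 0, cv2.minEnclosingCircle(w[:,:2].astype(np.float32)) if len(w) else 0)
print('ring px rows',np.nonzero(m)[0].min(),np.nonzero(m)[0].max(),s['time'],p)
E
python3 ring.py w9
```

```text
time: 16.35
tool_pos: [0.4515, 0.2602, 0.1624]
tool_rot: [0.0, 0.983, 0.186, -0.001]
contact_force: [-0.3, -0.0, -1.5]
gripper_width: 0.366
grasp_force: 59.5
inner 22 [0.0886 0.0007 0.0161] 6.122912639808175e-06
  world ring [0.5347 0.2919 0.1833]
outer 22 [0.0882 0.0007 0.0209] 6.775161217597612e-06
  world ring [0.5344 0.2917 0.1833]
spindle top 1093 [0.5269772  0.2913119  0.14064522] ((0.5268641114234924, 0.2913127839565277), 0.010023590177297592)
ring px rows 71 172 16.4 [0.45199786 0.26016391 0.16316386]
```

View pics/w9.png

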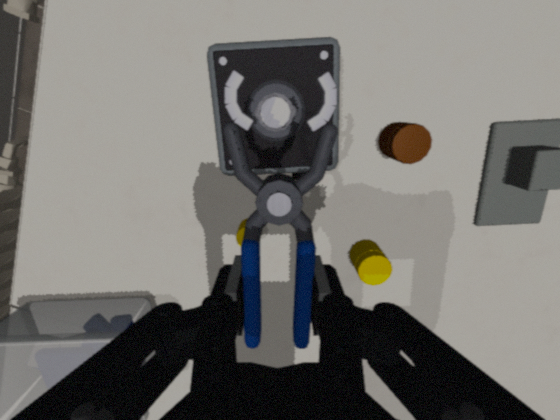

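The view shows the spread ring's two halves around the spindle top: ring arcs at (233,100) and (328,103), spindle top at (276,111), pivot disc at (279,203). The ring needs a small shift back. I'll cross-check its centre against the pivot disc.

Run:
```python
from h import *
z=np.load('pics/w9.npz');im=z['im'];P=z['P'];p=z['p'];R=z['R'];Q=(P-p)@R
s=np.s_[185:222,260:300];g=im[s].min(-1)
m=(g>120)&(Q[s][...,2]<-.02);q=Q[s][m];c,r=cv2.minEnclosingCircle(q[:,:2].astype(np.float32));print(len(q),q.mean(0),c,r)
hsv=cv2.cvtColor(im,cv2.COLOR_RGB2HSV);b=(abs(hsv[...,0].astype(int)-112)<15)&(hsv[...,1]>120)&(abs(Q[...,1])<.03)&(Q[...,2]>-.05)&(Q[...,2]<0)
for sg in(-1,1):
    w=Q[b&(np.sign(Q[...,1])==sg)];print(sg,np.percentile(w,[1,50,99],0).round(4).tolist(),cv2.fitLine(w[:,:2].astype(np.float32),2,0,.001,.001).ravel())
    A=np.c_[w[:,:2],np.ones(len(w))];print('tilt fit',np.linalg.lstsq(A,w[:,2],rcond=None)[0])
c=np.array([.0884,.0007]);t=np.array([.5268,.2913])
e=R[:2,:2]@c;print('TCP target',t-e);go(*(t-e),.1632)
```

```text
427 [ 0.04633452  0.00014985 -0.02969676] (0.061966218054294586, -0.0005494604120030999) 0.02089500054717064
-1 [[-0.027, -0.0275, -0.0477], [0.0049, -0.0128, -0.0273], [0.0277, -0.009, -0.0192]] [ 0.999955   -0.00948889  0.00301895 -0.01323831]
tilt fit [ 0.0178689   0.35717491 -0.0228906 ]
1 [[-0.0267, 0.0079, -0.0476], [0.0045, 0.0118, -0.0273], [0.0273, 0.0255, -0.0207]] [0.9992941  0.03756649 0.00291884 0.01212755]
tilt fit [ 0.03438887 -0.68330062 -0.01936735]
TCP target [0.44424542 0.25968058]
shift cm [-0.74 -0.24 -0.  ] xyaw 0.3737 tilt [-5.e-04 -7.e-04 -1.e+00] t 16.4
```

```bash
python3 -m crank '[{"x":-0.74,"y":-0.24,"z":0,"turn":0},{"x":0,"y":0,"z":0,"turn":0},{"x":0,"y":0,"z":0,"turn":0},{"x":0,"y":0,"z":0,"turn":0}]'; python3 ring.py w10
```

```text
time: 16.8
tool_pos: [0.4442, 0.2604, 0.1639]
tool_rot: [-0.0, 0.983, 0.186, 0.0]
contact_force: [0.0, 0.0, -2.3]
gripper_width: 0.367
grasp_force: 59.5
inner 22 [0.0886 0.0011 0.0161] 1.7968513017920444e-05
  world ring [0.527  0.2919 0.184 ]
outer 22 [0.0879 0.0011 0.0208] 1.4884866579085371e-05
  world ring [0.5263 0.2916 0.184 ]
spindle top 1110 [0.52692026 0.29132443 0.14061954] ((0.5269138813018799, 0.29130175709724426), 0.010033373720943928)
ring px rows 71 175 16.85 [0.44413685 0.26049136 0.16378963]
```

```bash
python3 -m crank '[{"x":0,"y":0.04,"z":1,"turn":0},{"x":0,"y":0,"z":1,"turn":0},{"x":0,"y":0,"z":1,"turn":0},{"x":0,"y":0,"z":0,"turn":0},{"x":0,"y":0,"z":0,"turn":0}]'; python3 -c "
from h import *
go(.4442,.2600,.0700)"; python3 ring.py w11
```

```text
time: 17.35
tool_pos: [0.4437, 0.2601, 0.1326]
tool_rot: [0.0, 0.982, 0.186, -0.001]
contact_force: [0.2, -0.5, -0.6]
gripper_width: 0.367
grasp_force: 59.6
shift cm [0.06 0.03 6.26] xyaw 0.3749 tilt [-1.4e-03 -6.0e-04 -1.0e+00] t 17.35
inner 22 [0.0887 0.0009 0.0161] 5.983620707913348e-06
  world ring [0.5269 0.2918 0.1535]
outer 22 [0.0882 0.0009 0.0208] 5.786231220273787e-06
  world ring [0.5264 0.2917 0.1535]
spindle top 1699 [0.52693304 0.29137507 0.14063959] ((0.5268088579177856, 0.29127636551856995), 0.009989405050873756)
ring px rows 71 172 17.4 [0.44406322 0.26024199 0.13332831]
```

```bash
python3 -m crank '[{"x":0,"y":0.03,"z":1.2,"turn":0},{"x":0,"y":0,"z":1.2,"turn":0},{"x":0,"y":0,"z":1.2,"turn":0},{"x":0,"y":0,"z":0,"turn":0},{"x":0,"y":0,"z":0,"turn":0}]'; python3 -m crank '[{"x":0,"y":0,"z":1,"turn":0},{"x":0,"y":0,"z":1,"turn":0},{"x":0,"y":0,"z":0.6,"turn":0},{"x":0,"y":0,"z":0,"turn":0},{"x":0,"y":0,"z":0,"turn":0}]'; python3 -m crank '[{"x":0,"y":0,"z":0,"turn":0},{"x":0,"y":0,"z":0,"turn":0},{"x":0,"y":0,"z":0,"turn":0},{"x":0,"y":0,"z":0,"turn":0}]';python3 -c "
from h import *
go(.4442,.2600,.0700)"; python3 ring.py w12
```

```text
time: 17.9
tool_pos: [0.4437, 0.2597, 0.0966]
tool_rot: [0.0, 0.982, 0.186, -0.001]
contact_force: [-0.4, -0.1, -1.2]
gripper_width: 0.365
grasp_force: 59.6
time: 18.4
tool_pos: [0.4441, 0.2599, 0.0712]
tool_rot: [0.0, 0.982, 0.186, -0.0]
contact_force: [0.6, 0.6, -1.8]
gripper_width: 0.366
grasp_force: 59.6
time: 18.8
tool_pos: [0.4443, 0.26, 0.0717]
tool_rot: [-0.0, 0.982, 0.186, 0.0]
contact_force: [0.9, 1.0, -0.7]
gripper_width: 0.366
grasp_force: 59.5
shift cm [-0.01 -0.01  0.17] xyaw 0.3748 tilt [ 4.e-04  2.e-04 -1.e+00] t 18.8
inner 21 [0.09   0.0012 0.0166] 3.6482881732896654e-06
  world ring [0.5285 0.2918 0.0919]
outer 21 [0.0884 0.0009 0.0209] 4.886751385450148e-06
  world ring [0.5269 0.2915 0.0919]
spindle top 5643 [0.52703784 0.29148928 0.14064498] ((0.5269917845726013, 0.29142358899116516), 0.010196998715400696)
ring px rows 71 130 18.85 [0.44430439 0.25997994 0.07169881]
```

```bash
python3 -m crank '[{"x":0,"y":0,"z":0.17,"turn":0},{"x":0,"y":0,"z":0,"turn":0},{"x":0,"y":0,"z":0,"turn":0},{"x":0,"y":0,"z":0,"turn":0},{"x":0,"y":0,"z":0,"turn":0}]'; python3 -m crank '[{"x":0,"y":0,"z":0,"turn":0},{"x":0,"y":0,"z":0,"turn":0},{"x":0,"y":0,"z":0,"turn":0}]'
python3 - <<'E'
from h import *
a=[cv2.resize(x,(400,400)) for x in ([grab('scene','sc13.png'),cv2.imread('pics/sc13.png')[190:320,200:330]][1],[grab('side','sd13.png'),cv2.imread('pics/sd13.png')[210:320,250:360]][1])]
cv2.imwrite('pics/c13.png',np.hstack(a));go(.4442,.26,.07)
E
python3 ring.py w13
```

```text
time: 19.35
tool_pos: [0.4442, 0.26, 0.0698]
tool_rot: [-0.0, 0.982, 0.186, 0.0]
contact_force: [-0.1, -0.6, -1.8]
gripper_width: 0.366
grasp_force: 59.5
time: 19.65
tool_pos: [0.4442, 0.2599, 0.0698]
tool_rot: [0.0, 0.982, 0.186, -0.0]
contact_force: [0.6, -0.2, -2.1]
gripper_width: 0.369
grasp_force: 59.5
shift cm [ 0.   -0.01 -0.02] xyaw 0.3748 tilt [ 0. -0. -1.] t 19.75
inner 21 [0.0905 0.0013 0.0169] 3.3621091870786385e-06
  world ring [0.5288 0.2919 0.09  ]
outer 21 [0.0884 0.0009 0.0209] 4.412225997063443e-06
  world ring [0.5268 0.2915 0.09  ]
spindle top 5976 [0.52704556 0.29149686 0.14065164] ((0.5269486904144287, 0.2914237380027771), 0.010193469002842903)
ring px rows 71 130 19.8 [0.44417713 0.25994915 0.06981121]
```

View pics/c13.png

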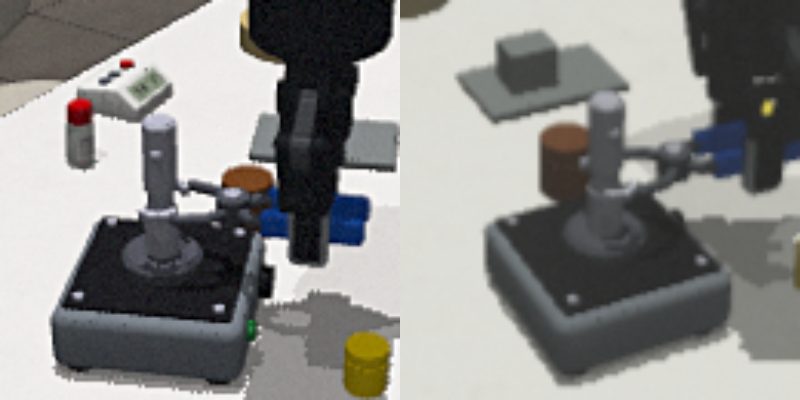

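The crops show the spread ring level around the spindle at the groove: at (165,210) in the left crop and (610,190) in the right one. The bystanders are in place, and the outer-edge fit puts the ring within 1 mm of the axis at z 0.090. Handing in.

```bash
python3 -c "
from plant import manip
print(manip.job_done())"
```

```text
the job is handed in; nothing more can be done
None
```

The job is handed in, with no verdict returned: the cap stands upright on the table at about (0.42, 0.14), roughly 0.19 m from the spindle axis, and the pliers are held with the ring spread, level and, by my last measurement, within 1 mm of the axis at groove height (0.090 m).

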